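Pull the green parting blade from its mould

ROBOT

A 7-joint arm with a two-finger parallel gripper is mounted at the origin on the work surface. World frame = base frame: x ahead of the robot, y to its left, z up, the work surface at z = 0. Lengths are in m, angles in rad, forces in N, time in s.
With the tool pointing down it reaches from about 0.35 to 0.9 m from the base axis. Payload 8.1 kg.
Tool frame: the origin (TCP) lies at the very end of the fingers, on their centre line; the grasp point (between the pads) lies grasp_offset behind it (grasp_offset is the distance from the TCP to the grasp point, in m); z points along the fingers, y is the line along which they close (so a half turn about z gives the same grasp; the last joint's range is limited). The gripper opens to 85 mm and grips with 20 to 120 N. Pads are 22 mm wide; open, the fingers measure 114 mm over their backs; the gripper's body (76 mm by 85 mm) begins 54 mm behind the grasp point. The pads swing forward as they close: fully open they stand 13 mm farther back than shut.
Start: joints at [-1.205, 0.434, 0.025, 1.573, -0.012, 1.134, -0.075], TCP at [0.282, 0.558, 0.231] pointing down, gripper open.
Joint ranges: [-2.62, 2.62], [-0.44, 2.09], [-1.27, 1.32], [0.08, 2.57], [-1.32, 4.46], [0.12, 2], [-2.74, 2.74]. Speed limits (rad/s): [2.22, 2.22, 3.01, 3.01, 3.14, 3.14, 3.14].

INTERFACE

Orientations are given as [roll, pitch, yaw] about the fixed x, y, z axes, in that order (R = Rz(yaw) Ry(pitch) Rx(roll)).
In Python, from cell import * gives the robot as it stands. The module is installed in compiled form; this text tells all that it offers.
- The arm moves only by the shell command python3 -m jog 'ROWS' [FORCE]. ROWS is text: rows parted by semicolons, each of 5 numbers parted by spaces: the shift along the tool's x, y, z in m, then the turn about the tool's z in degrees, then the gripper's target within -1 to 1 (shut at 1, half-way at 0, fully open at -1). In form: dx dy dz yaw gripper; .... A call has 1 to 12 rows; each row shifts and turns the commanded pose from where the row before left it, along the tool's axes as they then stand; what a row does not reach is not made up. A row lasts 1/10 s, in which the tool goes at most 50 mm and 8.59 degrees, less where a joint would pass 70% of its speed; a pose out of reach is approached as far as the arm can. A call is refused whole if a number of a shift passes 0.05 or a number of a turn 8.59, either way. A call with a gripper value outside its range is refused whole. The fingers move at their own pace and stop on an object; FORCE is the grip in N (left out, the last holds). Time passes only in rows, so rows that do not move let the fingers close. It gives the time, the measured TCP pose, the force, the opening and the grip force at its end, in the units of the state.
- get_obs(): the state, without advancing time (a new reading comes with each control period).
- camera(name): name is "scene" or "side" or "wrist"; returns (picture, depth): 420x560x3 uint8, red, green, blue; 420x560 float32, m along the optical axis (not along the pixel's ray), 0 where there is no reading.
- get_calibration(name): a dict with "K" (3x3 intrinsics, pixels), "D" ([k1, k2, p1, p2, k3] as OpenCV has them; the pictures are not rectified), "pose" (4x4, takes a point from camera to world coordinates); the wrist camera has in their place "T_tool_cam" (4x4, takes a point from camera to tool coordinates, whose origin is the TCP and whose axes are the flange's). Camera axes: x right, y up, looking along -z (the intrinsics and any distortion apply to the point x, -y, -z); pixel columns grow to the right and rows downward; lengths in m; the calibration is good to about 2 mm. A picture is of the moment at which its call begins: read the wrist's pose just before it. get_calibration takes no time and is no camera call.
- close_job(): hands the job in; it is judged then, once.
The state is a dict: "clock": time; "joint_pos": joint angles; "joint_velocities": joint speeds; "joint_torque": joint torques, N m; "ee_pos": TCP position; "eef_rot": TCP orientation; "force": force on the tool from outside, world axes, zero at the start; "wrist_torque": the same for the moment, N m; "width": opening from 0.0 (shut) to 1.0 (fully open); "grasp_force": force on a finger pad.
Only numpy, scipy, OpenCV 4.12 (cv2) and the standard library are available. Lean on these libraries where they do the work, as an engineer would, in place of code of your own. Each camera call takes 0.05 s, during which the arm holds its last target. There are 200 camera calls.

TASK

The casting in the mould with the green blade has set: grip the green blade by the edge that sticks out on top, pull it up out of the narrow gap and put it in the empty black box. Leave the white blade where it is, its mould is still curing.

Things in the scene. Friction and masses are not known exactly. Their poses are not given: they have to be found in the camera images.
- green_blade_mid (a point): centre (half-way up) of the green plastic blade, an upright plate 40 mm wide (its x), 10 mm thick (its y) and 82 mm high (its z), 25 to 50 g. Its lower 44 mm stand in the gap of its mould, its upper 38 mm stick out above the mould's flat top.
- mould_a: mould that holds the green blade, fixed to the table; origin on the table under the gap's centre. Two black halves, 88 mm along x, flat top 56 mm high, reaching 45 mm to either side in y; between them a 10 mm gap along x, 44 mm deep, open above and at its ends. The -y half is sprung: it pinches the blade with about 5 N and yields up to 4 mm, so the blade needs a pull of some 5 to 15 N.
- white_blade_mid (a point): centre (half-way up) of the white blade, same shape and size, standing in the same way in a second, identical mould. To be left in place. Which mould stands left and which right changes.
- empty_box_floor (a point): centre of the inner floor of the empty black box, 5 mm above the table. Box fixed to the table, open on top, 150 by 150 mm outside (x, y), 45 mm high, walls and floor 5 mm thick. Two more black boxes of that size stand in the same row, filled to just above the rim with white bristles; the order of the three changes. The blade may stand, lean or lie in it.
Not all that is in view belongs to the job. Leave any yellow look-alike of the part that bears empty_box_floor alone.

How it is judged:
By the outcome, as a careful person would: the job done as asked, in the order asked, and still so for the second after the job is handed in, with the robot touching nothing.
It also fails if it takes over 38 s, if anything falls off the work surface, if the arm or the gripper's body presses on something with over 40 N, if the wrist force passes 120 N, or if a joint passes its speed limit or range.

## Working session

There is one attempt and no reset: what is moved stays moved. The work goes in short steps, Python scripts to look and compute and a shell command to move; the robot and the scene stay as the last step left them, time stands still between calls to the robot, and variables do not carry over. Pictures are saved under pics/ and viewed, at most 10 in all, crops included, and the job is handed in when it is done.

```bash
mkdir -p pics
cat > h.py <<'E'
from cell import *
import numpy as np, cv2
from scipy.spatial.transform import Rotation as R
def T_tool():
    o=get_obs(); T=np.eye(4); T[:3,:3]=R.from_euler('xyz',o['eef_rot']).as_matrix(); T[:3,3]=o['ee_pos']; return T
def grab(name):
    c=get_calibration(name)
    P=T_tool()@np.array(c['T_tool_cam']) if name=='wrist' else np.array(c['pose'])
    im,d=camera(name); return im,d,np.array(c['K']),np.array(c['D']),P
def rays(px,K,D,P):
    u=cv2.undistortPoints(np.array(px,float).reshape(-1,1,2),K,D)[:,0]
    v=np.c_[u[:,0],-u[:,1],-np.ones(len(u))]
    return P[:3,3],v@P[:3,:3].T   # depth-scaled
def plane(px,z,K,D,P):
    o,v=rays(px,K,D,P); return o+v*((z-o[2])/v[:,2])[:,None]
def cloud(d,K,D,P):
    ys,xs=np.mgrid[0:d.shape[0],0:d.shape[1]]; o,v=rays(np.c_[xs.ravel(),ys.ravel()],K,D,P)
    return (o+v*d.ravel()[:,None]).reshape(d.shape+(3,))
E
python3 - <<'E'
from h import *
o=get_obs(); print({k:np.round(v,3).tolist() for k,v in o.items()})
ims=[]
for n in('scene','side'):
    im,d,K,D,P=grab(n); np.savez(n+'.npz',im=im,d=d,K=K,D=D,P=P); cv2.imwrite(f'pics/{n}.png',im[:,:,::-1]); print(n,np.round(P,2).tolist())
import cell; print([k for k in dir(cell) if 'grasp' in k], getattr(cell,'grasp_offset',None))
E
```

```text
{'clock': 0.0, 'joint_pos': [-1.205, 0.435, 0.025, 1.574, -0.012, 1.134, -0.075], 'joint_velocities': [-0.001, -0.001, -0.001, -0.001, -0.001, 0.001, 0.001], 'joint_torque': [0.001, -67.048, 1.025, -31.621, 0.015, 0.012, 0.0], 'ee_pos': [0.282, 0.557, 0.231], 'eef_rot': [-3.14, 0.0, 2.673], 'force': [-0.646, 0.341, -0.068], 'wrist_torque': [0.045, 0.074, -0.02], 'grasp_force': 0.0, 'width': 0.996}
scene [[0.61, -0.53, 0.59, 0.95], [0.79, 0.4, -0.46, -0.45], [0.01, 0.75, 0.66, 0.65], [0.0, 0.0, 0.0, 1.0]]
side [[0.93, 0.26, -0.25, 0.25], [-0.36, 0.66, -0.66, -0.56], [-0.01, 0.7, 0.71, 0.62], [0.0, 0.0, 0.0, 1.0]]
['grasp_offset'] 0.0187
```

View pics/scene.png

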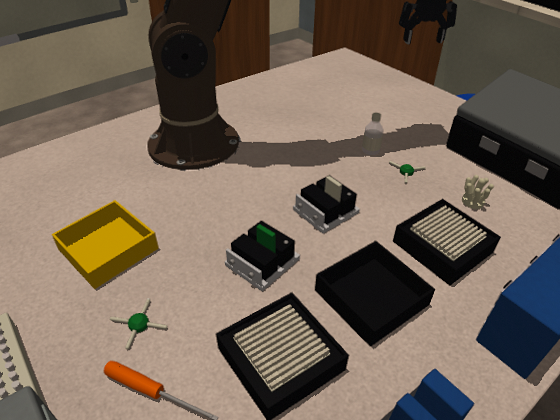

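View pics/side.png

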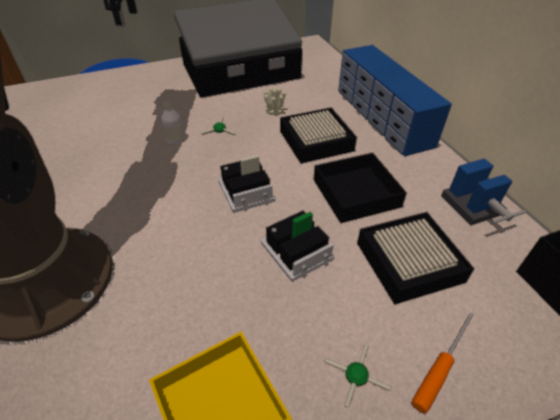

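The scene view shows the green blade at (265,236) in the near mould and the white blade at (333,187). Of the three boxes, (374,290) is the black empty one. (282,350) and (447,240) hold bristles, and the yellow box at (105,242) is the look-alike. In the side view the green blade is at (302,224) and the empty box at (359,186).

Run:
```python
from h import *
def rect(p): r=cv2.minAreaRect(p[:,:2].astype(np.float32)); return np.round(cv2.boxPoints(r),3).tolist(),np.round(r[0],4),np.round(r[1],3),round(r[2],1)
for n,g in (('scene',(265,236)),('side',(302,224))):
    z=np.load(n+'.npz'); im,d,K,D,P=[z[k] for k in('im','d','K','D','P')]
    C=cloud(d,K,D,P); h=cv2.cvtColor(im,cv2.COLOR_RGB2HSV)
    m=cv2.inRange(h,(45,100,40),(85,255,255)); _,L=cv2.connectedComponents(m)
    b=(L==L[g[1],g[0]])&(d>0); p=C[b]; print(n,b.sum(),'z',np.round(np.percentile(p[:,2],[2,50,98]),3))
    t=p[p[:,2]>0.088]; print(' top',len(t),rect(t)); print(' all',rect(p))
    ctr=p[:,:2].mean(0); dd=np.hypot(*(C[:,:,:2]-ctr).transpose(2,0,1))
    f=(dd<.09)&(d>0)&(abs(C[:,:,2]-.056)<.005)&(h[:,:,2]<60); print(' mouldtop',f.sum(),rect(C[f]))
    # box: rim points
    bc=plane([(374,290) if n=='scene' else (359,186)],.02,K,D,P)[0]; print(' boxguess',np.round(bc,3))
    dd=np.hypot(*(C[:,:,:2]-bc[:2]).transpose(2,0,1))
    f=(dd<.115)&(d>0)&(h[:,:,2]<70)&(C[:,:,2]>.036)&(C[:,:,2]<.05); 
    _,L,S,cen=cv2.connectedComponentsWithStats(f.astype(np.uint8)); i=1+S[1:,4].argmax(); print(' box',S[i,4],rect(C[L==i]))
    x,y=g; cv2.imwrite(f'pics/{n}_c.png',0) if 0 else None
z=np.load('scene.npz'); c=z['im'][160:350,200:450,::-1]; cv2.imwrite('pics/crop1.png',cv2.resize(c,None,fx=3,fy=3,interpolation=cv2.INTER_CUBIC))
```

```text
scene 326 z [0.054 0.079 0.093]
 top 105 ([[0.4580000042915344, -0.10700000077486038], [0.460999995470047, -0.11900000274181366], [0.49900001287460327, -0.10999999940395355], [0.4970000088214874, -0.0989999994635582]], array([ 0.4789, -0.1089]), array([0.04 , 0.012]), 12.8)
 all ([[0.42100000381469727, -0.08900000154972076], [0.48399999737739563, -0.13300000131130219], [0.5019999742507935, -0.10700000077486038], [0.4390000104904175, -0.06300000101327896]], array([ 0.4615, -0.0979]), array([0.031, 0.078]), 55.2)
 mouldtop 1121 ([[0.41600000858306885, -0.07500000298023224], [0.4339999854564667, -0.1599999964237213], [0.5220000147819519, -0.1420000046491623], [0.5049999952316284, -0.057999998331069946]], array([ 0.4691, -0.1088]), array([0.09 , 0.086]), 11.5)
 boxguess [ 0.663 -0.002  0.02 ]
 box 1319 ([[0.5830000042915344, -0.07699999958276749], [0.734000027179718, -0.08399999886751175], [0.7409999966621399, 0.06800000369548798], [0.5910000205039978, 0.07500000298023224]], array([ 0.6622, -0.0046]), array([0.152, 0.151]), 87.2)
side 342 z [0.055 0.079 0.095]
 top 113 ([[0.4580000042915
[... 279 characters left out ...]
2384186, -0.11800000071525574], [0.4970000088214874, -0.11699999868869781], [0.4970000088214874, -0.06800000369548798]], array([ 0.4762, -0.093 ]), array([0.041, 0.049]), 0.5)
 mouldtop 1213 ([[0.4169999957084656, -0.07599999755620956], [0.43299999833106995, -0.1599999964237213], [0.5170000195503235, -0.14300000667572021], [0.5009999871253967, -0.05900000035762787]], array([ 0.4668, -0.1095]), array([0.086, 0.086]), 11.1)
 boxguess [ 0.667 -0.004  0.02 ]
 box 861 ([[0.5830000042915344, -0.07599999755620956], [0.7319999933242798, -0.08399999886751175], [0.7390000224113464, 0.06700000166893005], [0.5910000205039978, 0.07400000095367432]], array([ 0.6613, -0.0047]), array([0.151, 0.149]), 87.2)
```

View pics/crop1.png

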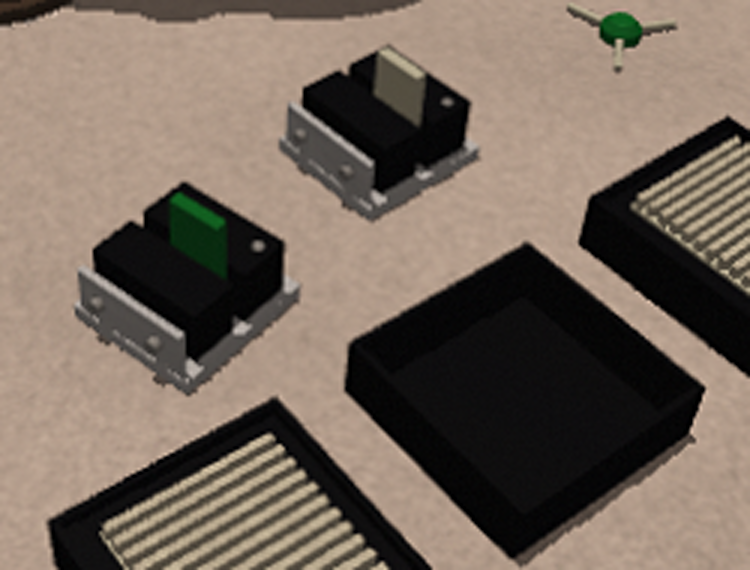

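The crop confirms it. The green blade stands in the nearer mould (crop 198,235), the white blade is at (400,85), and the middle black box (crop 525,400) is empty. Next I turn the tool about -38° and travel over the green blade.

```bash
python3 -m jog '0 0 0 -7.7 -1;0 0 0 -7.7 -1;0 0 0 -7.7 -1;0 0 0 -7.7 -1;0 0 0 -7.6 -1;-0.003 -0.03 0 0 -1;-0.003 -0.035 0 0 -1;-0.003 -0.035 0 0 -1;-0.003 -0.035 0 0 -1;-0.003 -0.035 0 0 -1;-0.003 -0.035 0 0 -1;-0.003 -0.035 0 0 -1' 40; python3 -m jog '-0.003 -0.035 0 0 -1;-0.003 -0.035 0 0 -1;-0.003 -0.035 0 0 -1;-0.003 -0.035 0 0 -1;-0.003 -0.035 0 0 -1;-0.003 -0.035 0 0 -1;-0.003 -0.035 0 0 -1;-0.003 -0.035 0 0 -1;-0.003 -0.035 0 0 -1;-0.003 -0.035 0 0 -1;-0.003 -0.035 0 0 -1;-0.003 -0.035 0 0 -1'; python3 -m jog '0 0 0 0 -1;0 0 0 0 -1;0 0 0 0 -1'
cat > look.py <<'E'
from h import *
import sys
im,d,K,D,P=grab('wrist'); cv2.imwrite(f'pics/{sys.argv[1]}.png',im[:,:,::-1])
h=cv2.cvtColor(im,cv2.COLOR_RGB2HSV); C=cloud(d,K,D,P)
m=cv2.inRange(h,(45,100,40),(85,255,255)); m=(m>0)&(d>0)&(abs(C[:,:,2]-.094)<.008)
_,L,S,c=cv2.connectedComponentsWithStats(m.astype(np.uint8)); i=1+S[1:,4].argmax(); m=L==i
cnt=cv2.findContours(m.astype(np.uint8),0,1)[0][0][:,0]; p=plane(cnt,.094,K,D,P)
r=cv2.minAreaRect(p[:,:2].astype(np.float32)); print('blade',S[i],np.round(r[0],4),np.round(r[1],4),r[2])
print('z',np.median(C[m][:,2])); T=T_tool(); w=r[0]-T[:2,3]; print('shift tool',np.round(T[:2,:2].T@w,4)); o=get_obs()
print(o['ee_pos'],np.degrees(o['eef_rot']),o['force'],o['clock'])
E
python3 look.py w1
```

```text
clock: 1.3
ee_pos: [0.3511, 0.325, 0.2311]
eef_rot: [-3.141, -0.0, -2.94]
force: [0.5, 0.5, 0.1]
width: 0.997
grasp_force: 0.0
clock: 2.5
ee_pos: [0.4702, -0.0791, 0.2312]
eef_rot: [3.141, -0.0, -2.94]
force: [1.2, 0.9, 0.2]
width: 0.999
grasp_force: 0.0
clock: 2.8
ee_pos: [0.4699, -0.0767, 0.2311]
eef_rot: [3.141, -0.001, -2.939]
force: [0.2, 0.4, -0.3]
width: 0.997
grasp_force: 0.0
blade [237 177  12  42 458] [ 0.4788 -0.1088] [0.0402 0.0102] 10.042929649353027
z 0.09356849312539278
shift tool [-0.0021 -0.0334]
[ 0.469935   -0.0765221   0.23112078] [ 1.79966616e+02 -2.45486295e-02 -1.68369528e+02] [-0.30875218  0.56368438  0.49976484] 2.85
```

View pics/w1.png

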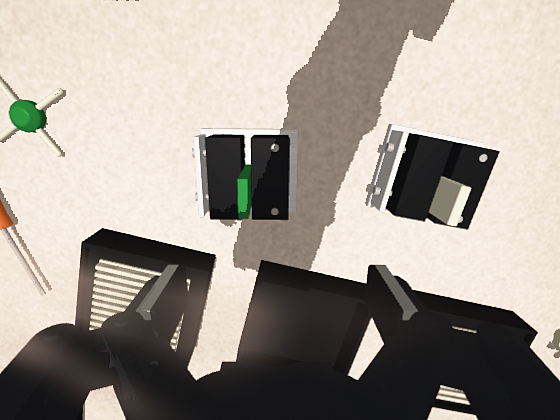

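The wrist view shows the green blade at (243,195), the white blade at (455,200) on the right, and the tool square to the green one. I centre and go part way down.

```bash
python3 -m jog '-0.001 -0.017 0 -0.5 -1;-0.001 -0.016 0 0 -1;0 0 0.025 0 -1;0 0 0.025 0 -1;0 0 0.025 0 -1;0 0 0.02 0 -1;0 0 0 0 -1;0 0 0 0 -1'; python3 look.py w2
```

```text
clock: 3.65
ee_pos: [0.479, -0.1089, 0.1366]
eef_rot: [3.141, -0.0, -2.93]
force: [0.6, 0.5, 0.2]
width: 0.999
grasp_force: 0.0
blade [271 202  16  61 896] [ 0.4782 -0.1093] [0.0417 0.0098] 11.836812973022461
z 0.09367299659816242
shift tool [0.0013 0.0001]
[ 0.47948033 -0.10913292  0.13720774] [-1.79991845e+02  5.60856947e-02 -1.67909536e+02] [0.7431429  0.00407877 0.29937418] 3.7
```

```bash
python3 -m jog '0.001 0 0.02 0 -1;0 0 0.02 0 -1;0 0 0.02 0 -1;0 0 0.011 0 -1;0 0 0 0 0;0 0 0 0 0.6;0 0 0 0 1;0 0 0 0 1;0 0 0 0 1;0 0 0 0 1;0 0 0 0 1;0 0 0 0 1' 60
```

```text
clock: 4.9
ee_pos: [0.4782, -0.1091, 0.0659]
eef_rot: [3.141, 0.001, -2.931]
force: [-0.7, 3.2, 6.8]
width: 0.103
grasp_force: 58.4
```

```bash
python3 -m jog '0 0 -0.005 0 1;0 0 -0.005 0 1;0 0 -0.005 0 1;0 0 -0.01 0 1'; python3 -m jog '0 0 -0.01 0 1;0 0 -0.01 0 1;0 0 -0.01 0 1;0 0 -0.02 0 1;0 0 -0.02 0 1;0 0 -0.02 0 1;0 0 -0.02 0 1;0 0 0 0 1'
python3 - <<'E'
from h import *
im,*_=grab('side'); cv2.imwrite('pics/s2.png',cv2.resize(im[50:300,180:480,::-1],None,fx=2,fy=2))
T=T_tool(); w=np.array([.662,-.0046])-T[:2,3]; print(T[:2,:2].T@w, get_obs()['width'])
E
```

```text
clock: 5.3
ee_pos: [0.477, -0.109, 0.0902]
eef_rot: [3.14, -0.002, -2.931]
force: [-1.1, 4.9, -2.1]
width: 0.108
grasp_force: 58.7
clock: 6.1
ee_pos: [0.4798, -0.111, 0.2034]
eef_rot: [-3.139, 0.005, -2.932]
force: [1.2, -1.2, -0.6]
width: 0.106
grasp_force: 59.1
[-0.20102696  0.0657041 ] 0.10543677211693761
```

View pics/s2.png

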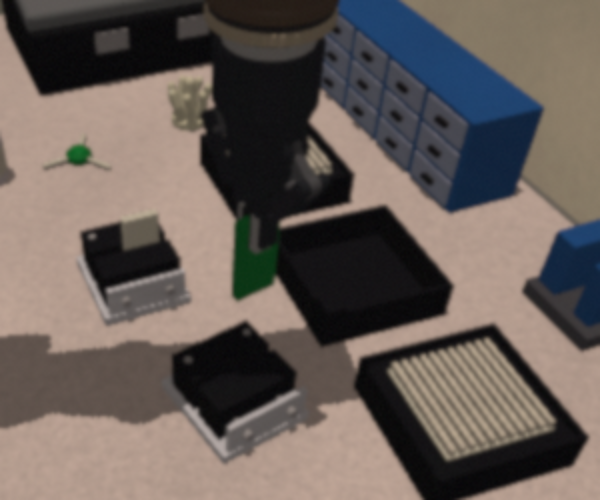

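The side view shows the green blade held clear at (255,255) with its mould empty, and the white blade still in place at (140,232). Now I carry it to the box.

```bash
python3 -m jog '-0.011 0.003 0 0 1;-0.02 0.006 0 0 1;-0.025 0.008 0 0 1;-0.03 0.01 0 0 1;-0.03 0.01 0 0 1;-0.03 0.01 0 0 1;-0.025 0.009 0 0 1;-0.02 0.007 0 0 1;-0.01 0.003 0 0 1;0 0 0 0 1;0 0 0 0 1;0 0 0 0 1'
python3 - <<'E'
from h import *
T=T_tool(); w=np.array([.662,-.0046])-T[:2,3]; print(T[:2,:2].T@w, get_obs()['width'])
E
```

```text
clock: 7.35
ee_pos: [0.66, -0.0045, 0.2003]
eef_rot: [-3.141, -0.001, -2.933]
force: [-0.3, -0.3, -1.5]
width: 0.109
grasp_force: 59.1
[-0.00195312 -0.00053854] 0.10947386010620712
```

```bash
python3 -m jog '-0.002 0 0.02 0 1;0 0 0.03 0 1;0 0 0.03 0 1;0 0 0.025 0 1;0 0 0.015 0 1;0 0 0.01 0 1;0 0 0.004 0 1;0 0 0 0 1;0 0 0 0 1;0 0 0 0 1'
python3 - <<'E'
from h import *
im,*_=grab('side'); cv2.imwrite('pics/s3.png',cv2.resize(im[100:280,260:480,::-1],None,fx=3,fy=3))
E
```

```text
clock: 8.35
ee_pos: [0.6634, -0.0029, 0.0674]
eef_rot: [-3.141, 0.002, -2.932]
force: [-0.0, -0.8, 0.0]
width: 0.102
grasp_force: 59.1
```

View pics/s3.png

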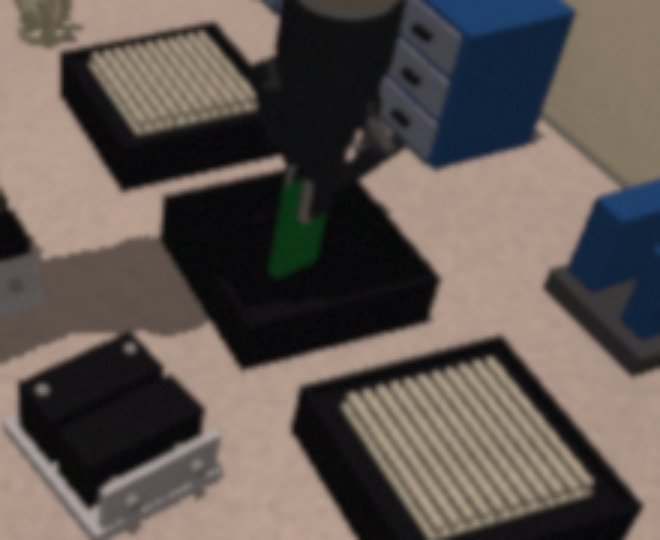

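The blade is inside the box near its centre, with its lower end just above the floor at (290,275). I lower it the last few mm and release.

```bash
python3 -m jog '0 0 0.003 0 1;0 0 0.002 0 1;0 0 0.001 0 1;0 0 0 0 1;0 0 0 0 1'
```

```text
clock: 8.9
ee_pos: [0.6627, -0.0029, 0.0603]
eef_rot: [3.142, -0.0, -2.932]
force: [-0.1, 0.3, -0.2]
width: 0.105
grasp_force: 59.1
```

```bash
python3 -m jog '0 0 0.001 0 1;0 0 0 0 0.7;0 0 0 0 0.5;0 0 0 0 0;0 0 0 0 -0.5;0 0 0 0 -1;0 0 0 0 -1;0 0 0 0 -1' 20; python3 -m jog '0 0 -0.01 0 -1;0 0 -0.02 0 -1;0 0 -0.03 0 -1;0 0 -0.04 0 -1;0 0 -0.04 0 -1;0 0 -0.04 0 -1;0.03 0 0 0 -1;0.04 0 0 0 -1;0.04 0 0 0 -1;0.04 0 0 0 -1;0 0 0 0 -1;0 0 0 0 -1'
python3 - <<'E'
from h import *
a,*_=grab('side'); b,*_=grab('scene'); cv2.imwrite('pics/s4.png',np.hstack([cv2.resize(a[90:290,200:480,::-1],(390,280)),cv2.resize(b[150:350,220:500,::-1],(390,280))]))
E
```

```text
clock: 9.7
ee_pos: [0.6628, -0.0029, 0.0593]
eef_rot: [3.142, 0.0, -2.932]
force: [-0.5, -0.8, 0.0]
width: 0.997
grasp_force: 0.0
clock: 10.9
ee_pos: [0.5159, -0.0343, 0.2405]
eef_rot: [3.141, 0.002, -2.932]
force: [-0.4, -0.4, 0.0]
width: 1.001
grasp_force: 0.0
```

View pics/s4.png

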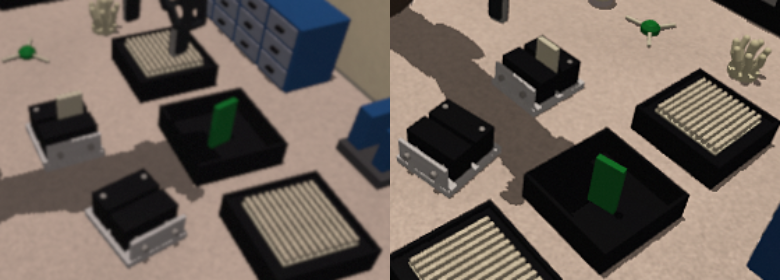

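The green blade stands upright in the empty black box at (222,120) and (607,183). The white blade is untouched at (70,105) and (547,50), and the gripper is clear.

```bash
python3 -c "
from cell import *
print(close_job())"
```

```text
the job is handed in; nothing more can be done
None
```

The green blade now stands upright in the empty black box, the white blade was left in its mould, and the job was handed in at about 11 s with the gripper clear.

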